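# Level the analyser's control board in the service frame and lock it

## Task

The analyser's green control board was left tilted in the service frame after its back was inspected. Press its raised long rail down until the board lies level, component side up, and only then lock the frame's rotation by turning the red knob clockwise (seen from above) a quarter turn to its stop. Leave the yellow knob on the other post as it is.

Things in the scene. Friction and masses are not known exactly. Their poses are not given: they have to be found in the camera images.
- press_rail (a point): mid top of the raised robot-side long rail (160x12x10 mm) of the green board. y: along rail, z: board's component-side normal, x: across to the other rail. Board turns about its long axis, 50 mm along x and 5 mm along -z from here, 100 mm over the worktop; starts 30 to 55 deg tilted, no stop at level (this point then 105 mm up). Stiff hinge: about 3 N on the rail moves it; it stays where left.
- lock_grip (a point): on the upright axis of the red lock knob, at grip height, 155 mm above the worktop. The knob's grip is a bar 36 mm long, 12 mm thick, from 135 to 165 mm above the worktop. x along the bar, y across it, z up; they turn with the knob. It sits on one of the frame's two posts (28x20 mm, 124 mm high), 200 mm apart along the board's axis; which post varies. The frame is fixed to the worktop.
- lock_knob (a joint): red rotation-lock knob, rad: 0 loose, grows clockwise seen from above, 1.571 locked at its stop. Starts at 0 to 0.3 (bar roughly across the board's axis), turns stiffly (about 0.05 Nm) and stays where left.
- tension_knob (a joint): yellow jaw-tension knob on the other post, same shape and size as the red one, rad: starts near 0, grows clockwise. To be left alone.

How it is judged:
By the outcome, as a careful person would: the job done as asked, in the order asked, and still so for the second after the job is handed in, with the robot touching nothing.
It also fails if it takes over 45 s, if anything falls off the work surface, if the arm or the gripper's body presses on something with over 40 N, if the wrist force passes 120 N, or if a joint passes its speed limit or range.

## Robot

A 6-joint arm with a two-finger parallel gripper is mounted at the origin on a cart in front of the work surface, level with it; the furniture and walls round the work are solid. World frame = base frame: x ahead of the robot, y to its left, z up, the work surface at z = 0. Lengths are in m, angles in degrees, forces in N, time in s.
With the tool pointing down it reaches from about 0.25 to 0.775 m from the base axis. Payload 8.9 kg.
Tool frame: the origin (TCP) lies midway between the tips of the shut fingers; the grasp point (between the pads) lies 19 mm behind it (r.grasp_offset is the distance from the TCP to the grasp point, in m); z points along the fingers, y is the direction in which the jaws open and shut (so a half turn about z gives the same grasp; the last joint's range is limited). The gripper opens to 85 mm and grips with 20 to 120 N. Pads are 22 mm wide; open, the fingers measure 114 mm over their backs; the gripper's body (76 mm by 85 mm) begins 54 mm behind the grasp point. The pads swing forward as they close: fully open they stand 13 mm farther back than shut.
Start: joints at [-84.872, 16.656, -8.789, 64.555, 0, 82.019], TCP at [0.119, -0.511, 0.231] pointing down, gripper open.
Joint ranges: [-144.48, 144.48], [-52.06, 99.96], [-74.48, 78.29], [-112.23, 115.85], [-86.99, 84.42], [-180, 180]. Speed limits (degrees/s): [127.2, 127.2, 159.86, 180, 180, 180].

## Interface

Orientations are given as a 3x3 rotation matrix whose columns are the frame's x, y, z axes.
In Python, from cell import r, cams, order gives the robot as it stands. The module is installed in compiled form; this text tells all that it offers.
- The arm moves only by the shell command python3 -m jog 'ROWS'. ROWS is a JSON object of lists of equal length, an entry for each row: "dp": the shift along the tool's x, y, z in m, a list of three; "dr": the turn, a rotation vector about the tool's x, y, z in rad, a list of three; "gripper": the closure, from 0 (fully open) to 1 (shut). In form: {"dp": [[dx, dy, dz], ...], "dr": [[wx, wy, wz], ...], "gripper": [gripper, ...]}. A call has 1 to 8 rows; each row is the pose to reach, as a shift and turn from the pose measured when the call began, along the tool's axes at that moment; what a row does not reach only later rows make up. A row lasts 1/10 s, in which the tool goes at most 50 mm and 8.59 degrees, less where a joint would pass 70% of its speed; a pose out of reach is approached as far as the arm can. A call with a gripper value outside its range is refused whole. The fingers move at their own pace and stop on an object; the grip force is fixed at half the most. Time passes only in rows, so rows that repeat a pose let the fingers close. It gives the time, the measured TCP pose, the force and the opening at its end, in the units of the state.
- r.get_state(): the state, without advancing time (a new reading comes with each control period).
- cams.capture(name): name is "scene" or "top" or "wrist"; returns the picture (400x640x3 uint8, red, green, blue); there is no depth.
- cams.get_calibration(name): a dict with "mtx" (3x3 intrinsics, pixels), "dist" ([k1, k2, p1, p2, k3] as OpenCV has them; the pictures are not rectified), "camera_from_world" (4x4, takes a point from world to camera coordinates); the wrist camera has in their place "T_tool_cam" (4x4, takes a point from camera to tool coordinates, whose origin is the TCP and whose axes are the flange's). Camera axes: x right, y up, looking along -z (the intrinsics and any distortion apply to the point x, -y, -z); pixel columns grow to the right and rows downward; lengths in m; the calibration is good to about 2 mm. A picture is of the moment at which its call begins: read the wrist's pose just before it. get_calibration takes no time and is no camera call.
- order.sign_off(): hands the job in, once; it reports no verdict.
The state is a dict: "time": time; "qpos": joint angles; "joint_vel": joint speeds; "joint_efforts": joint torques, N m; "ee_pos": TCP position; "eef_rot": TCP orientation; "force": force on the tool from outside, world axes, zero at the start; "moment": the same for the moment, N m; "gripper_width": finger opening in m.
Only numpy, scipy, OpenCV 4.12 (cv2) and the standard library are available. Lean on these libraries where they do the work, as an engineer would, in place of code of your own. Each camera call takes 0.05 s, during which the arm holds its last target.

## Working session

There is one attempt and no reset: what is moved stays moved. The work goes in short steps, Python scripts to look and compute and a shell command to move; the robot and the scene stay as the last step left them, time stands still between calls to the robot, and variables do not carry over. Pictures are saved under pics/ and viewed, and the job is handed in when it is done.

```bash
mkdir -p pics; python3 - <<'E'
from cell import r,cams,order
import cv2,numpy as np
s=r.get_state();print(s)
for n in ["scene","top"]:
    im=cams.capture(n);cv2.imwrite(f"pics/{n}0.png",im[:,:,::-1])
    c=cams.get_calibration(n);print(n,c)
print(cams.get_calibration("wrist"),r.grasp_offset)
E
```

```text
{'time': 0.0, 'qpos': array([-8.48706486e+01,  1.66881583e+01, -8.83033424e+00,  6.45537155e+01,
        4.08293172e-04,  8.20176208e+01]), 'joint_vel': array([ 0.0117948 , -0.02054892,  0.03130997, -0.04474545, -0.00099155,
        0.00816179]), 'joint_efforts': array([ 3.48403999e-03, -5.37141252e+01,  3.31374156e+01,  1.59436179e-02,
        4.34669018e-04, -1.18478582e-05]), 'ee_pos': array([ 0.11905489, -0.51088922,  0.23074406]), 'eef_rot': array([[ 9.73929553e-01,  2.26850643e-01, -1.05576055e-04],
       [ 2.26850594e-01, -9.73928761e-01,  1.25585713e-03],
       [ 1.82068442e-04, -1.24706637e-03, -9.99999206e-01]]), 'force': array([-0.26751445, -0.10695443,  0.22888658]), 'moment': array([ 0.0040699 ,  0.02932103, -0.06025715]), 'gripper_width': 0.08554072932644816}
scene {'mtx': array([[385.78459957,   0.        , 317.11490683],
       [  0.        , 385.78459957, 195.04148663],
       [  0.        ,   0.        ,   1.        ]]), 'dist': array([-0.08290386,  0.        ,  0.        ,  0.        ,  0.        ]), 'camera_from_world': array([[ 0.85890451, -0.51189411,  0.01573
[... 627 characters left out ...]
9,  0.99028653, -0.96580995],
       [ 0.        ,  0.        ,  0.        ,  1.        ]])}
{'mtx': array([[351.19538734,   0.        , 321.98727009],
       [  0.        , 351.19538734, 200.30754601],
       [  0.        ,   0.        ,   1.        ]]), 'dist': array([-0.02533427,  0.        ,  0.        ,  0.        ,  0.        ]), 'T_tool_cam': array([[ 3.47929241e-04,  9.62475653e-01,  2.71367823e-01,
         6.80563008e-02],
       [ 9.99998766e-01,  8.07927373e-05, -1.56868212e-03,
        -4.75081172e-04],
       [-1.53174290e-03,  2.71368035e-01, -9.62474438e-01,
        -1.42254482e-01],
       [ 0.00000000e+00,  0.00000000e+00,  0.00000000e+00,
         1.00000000e+00]])} 0.0187
```

View pics/scene0.png

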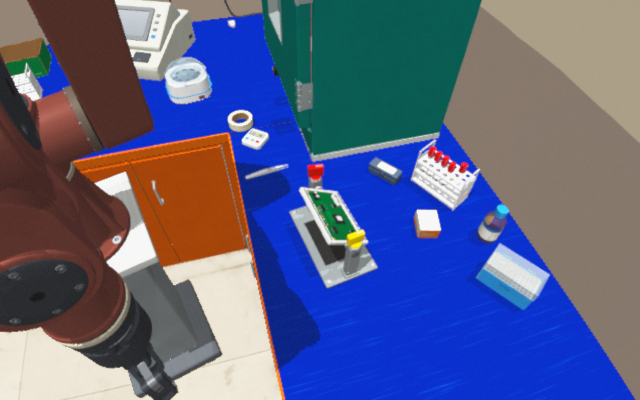

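View pics/top0.png

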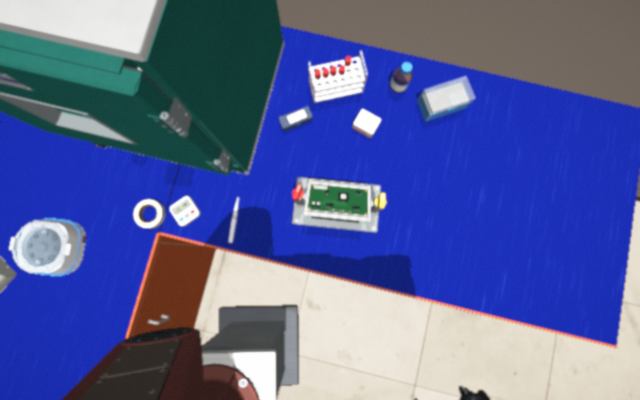

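```bash
cat > h.py <<'E'
from cell import r,cams,order
import cv2,numpy as np
def cap(n,f=None):
    s=r.get_state(); im=cams.capture(n)
    if f: cv2.imwrite(f"pics/{f}.png",im[:,:,::-1])
    return s,im
def pose(n,s=None):
    c=cams.get_calibration(n)
    if n!="wrist":
        T=np.linalg.inv(c["camera_from_world"])
    else:
        A=np.eye(4);A[:3,:3]=s["eef_rot"];A[:3,3]=s["ee_pos"];T=A@c["T_tool_cam"]
    return c,T
def ray(n,px,s=None):
    c,T=pose(n,s)
    u=cv2.undistortPoints(np.array(px,float).reshape(-1,1,2),c["mtx"],c["dist"]).reshape(-1,2)
    d=np.c_[u[:,0],-u[:,1],-np.ones(len(u))]@T[:3,:3].T
    return T[:3,3],d/np.linalg.norm(d,axis=1)[:,None]
def onz(n,px,z,s=None):
    o,d=ray(n,px,s);return o+d*((z-o[2])/d[:,2])[:,None]
def proj(n,P,s=None):
    c,T=pose(n,s);T=np.linalg.inv(T)
    q=np.asarray(P,float).reshape(-1,3)@T[:3,:3].T+T[:3,3]
    q=q*[1,-1,-1]
    return cv2.projectPoints(q,np.zeros(3),np.zeros(3),c["mtx"],c["dist"])[0].reshape(-1,2)
def tri(*rs):
    A=np.zeros((3,3));b=np.zeros(3)
    for o,d in rs:
        d=d.reshape(3);M=np.eye(3)-np.outer(d,d);A+=M;b+=M@o
    return np.linalg.solve(A,b)
def crop(im,x0,y0,w,h,k,f):
    cv2.imwrite(f"pics/{f}.png",cv2.resize(im[y0:y0+h,x0:x0+w,::-1],None,fx=k,fy=k,interpolation=cv2.INTER_CUBIC))
def mask(im,lo,hi):
    return cv2.inRange(cv2.cvtColor(im,cv2.COLOR_RGB2HSV),np.array(lo),np.array(hi))
E
python3 - <<'E'
from h import *
_,a=cap("scene");_,b=cap("top")
crop(a,280,150,110,145,5 if 0 else 4,"s1");crop(b,280,165,120,80,6,"t1")
for n,im in(("scene",a),("top",b)):
  for nm,ms in (("red",[mask(im,(0,170,120),(6,255,255)),mask(im,(174,170,120),(180,255,255))]),("yel",[mask(im,(22,150,120),(34,255,255))])):
    m=ms[0]
    for q in ms[1:]: m=m|q
    k,l,st,ce=cv2.connectedComponentsWithStats(m)
    for i in range(1,k):
        if st[i,4]>15: print(n,nm,st[i],ce[i],onz(n,ce[i],.155)[0].round(3))
E
```

```text
scene red [429 147   6   9  41] [431.41463415 151.31707317] [ 0.821 -0.322  0.155]
scene red [435 152   7   9  47] [437.70212766 155.80851064] [ 0.824 -0.341  0.155]
scene red [442 156   7  10  45] [444.68888889 160.35555556] [ 0.828 -0.361  0.155]
scene red [449 162   6  10  41] [451.34146341 166.2195122 ] [ 0.828 -0.383  0.155]
scene red [460 163   7   9  42] [462.85714286 167.14285714] [ 0.85  -0.399  0.155]
scene red [309 165  14  15 159] [315.08805031 171.80503145] [ 0.542 -0.24   0.155]
scene yel [347 231  18  17 216] [354.59259259 239.125     ] [ 0.518 -0.435  0.155]
top red [293 190   9  10  35] [296.91428571 194.42857143] [ 0.542 -0.233  0.155]
```

View pics/s1.png

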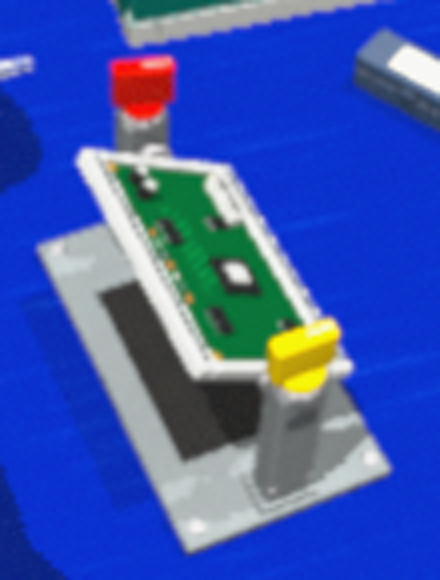

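View pics/t1.png

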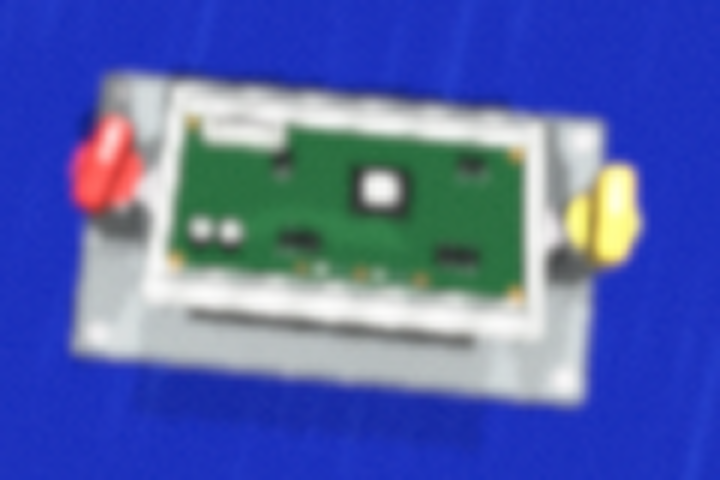

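```bash
cat >> h.py <<'E'
from scipy.spatial.transform import Rotation as Ro
def plan(p,yaw,s=None):
    "dp,dr from current pose to tool-down pose with tool x at world yaw (deg)"
    s=s or r.get_state();R=s["eef_rot"]
    c,q=np.cos(np.radians(yaw)),np.sin(np.radians(yaw))
    Rt=np.array([[c,q,0],[q,-c,0],[0,0,-1]])
    print("dp",(R.T@(np.array(p)-s["ee_pos"])).round(4),"dr",Ro.from_matrix(R.T@Rt).as_rotvec().round(4))
E
python3 - <<'E'
from h import *
print(onz("scene",[[313,160],[439,138]],0.0), onz("top",[[245,172],[282,30]],0.0))
print(onz("top",[[245,172],[165,120]],0.3))
plan([.42,-.32,.33],90)
plan([.42,-.32,.33],165)
E
```

```text
[[ 6.35828110e-01 -7.36162926e-02 -1.11022302e-16]
 [ 1.02411649e+00 -1.84913460e-01  0.00000000e+00]] [[ 0.63248581 -0.07874999  0.        ]
 [ 1.06067588 -0.18546961  0.        ]]
[[ 0.56689772 -0.13810908  0.3       ]
 [ 0.67852577  0.02589311  0.3       ]]
dp [ 0.3364 -0.1179 -0.0989] dr [-6.000e-04 -6.000e-04 -1.342e+00]
dp [ 0.3364 -0.1179 -0.0989] dr [-1.000e-04 -1.100e-03 -2.651e+00]
```

```bash
python3 -m jog '{"dp":[[0,0,-0.05],[0.05,-0.02,-0.1],[0.1,-0.04,-0.1],[0.15,-0.06,-0.1],[0.2,-0.08,-0.1],[0.25,-0.1,-0.1],[0.3,-0.11,-0.1],[0.336,-0.118,-0.1]],"dr":[[0,0,-0.14],[0,0,-0.28],[0,0,-0.42],[0,0,-0.56],[0,0,-0.7],[0,0,-0.84],[0,0,-0.98],[0,0,-1.12]],"gripper":[0,0,0,0,0,0,0,0]}'
python3 - <<'E'
from h import *
plan([.42,-.32,.33],165)
E
```

```text
time: 1.0
ee_pos: [0.4019, -0.3283, 0.3313]
eef_rot: [[0.215, 0.977, 0.0], [0.977, -0.215, 0.0], [0.0, 0.0, -1.0]]
force: [0.6, -1.5, 0.5]
gripper_width: 0.0853
dp [0.012  0.0159 0.0013] dr [ 4.0000e-04 -2.0000e-04 -1.5252e+00]
```

```bash
python3 -m jog '{"dp":[[0.012,0.016,0],[0.012,0.016,0],[0.012,0.016,0],[0.012,0.016,0],[0.012,0.016,0],[0.012,0.016,0],[0.012,0.016,0],[0.012,0.016,0]],"dr":[[0,0,-0.14],[0,0,-0.28],[0,0,-0.42],[0,0,-0.56],[0,0,-0.7],[0,0,-0.84],[0,0,-0.98],[0,0,-1.12]],"gripper":[1,1,1,1,1,1,1,1]}'
python3 -m jog '{"dp":[[0,0,0],[0,0,0],[0,0,0],[0,0,0],[0,0,0]],"dr":[[0,0,-0.14],[0,0,-0.28],[0,0,-0.41],[0,0,-0.41],[0,0,-0.41]],"gripper":[1,1,1,1,1]}'
python3 - <<'E'
from h import *
s,im=cap("wrist","w1");print(s["ee_pos"],s["qpos"].round(1),s["force"])
E
```

```text
time: 1.8
ee_pos: [0.42, -0.3199, 0.3311]
eef_rot: [[-0.789, 0.614, -0.0], [0.614, 0.789, 0.001], [0.001, 0.0, -1.0]]
force: [0.8, -0.1, -0.3]
gripper_width: -0.0001
time: 2.3
ee_pos: [0.42, -0.3198, 0.331]
eef_rot: [[-0.968, 0.252, -0.0], [0.252, 0.968, 0.001], [0.001, 0.001, -1.0]]
force: [-0.1, -0.3, -0.1]
gripper_width: 0.0001
[ 0.41999333 -0.31983839  0.33098133] [-45.2  15.2   4.1  78.9   0.  -30.6] [-0.07219924 -0.29814341 -0.14729652]
```

View pics/w1.png

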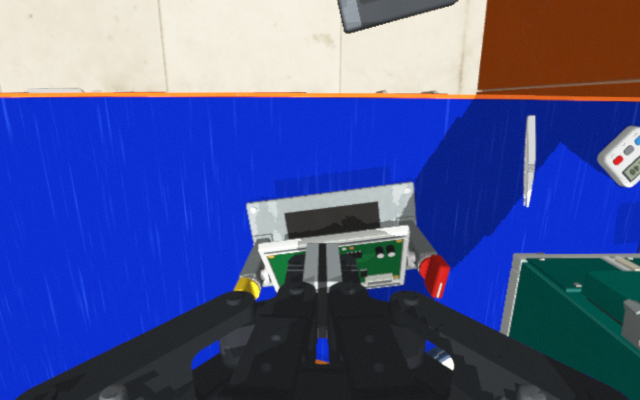

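```bash
python3 - <<'E'
from h import *
s,im=cap("wrist");crop(im,230,170,230,140,3.4,"w1c")
E
```

```text
(no output)
```

View pics/w1c.png

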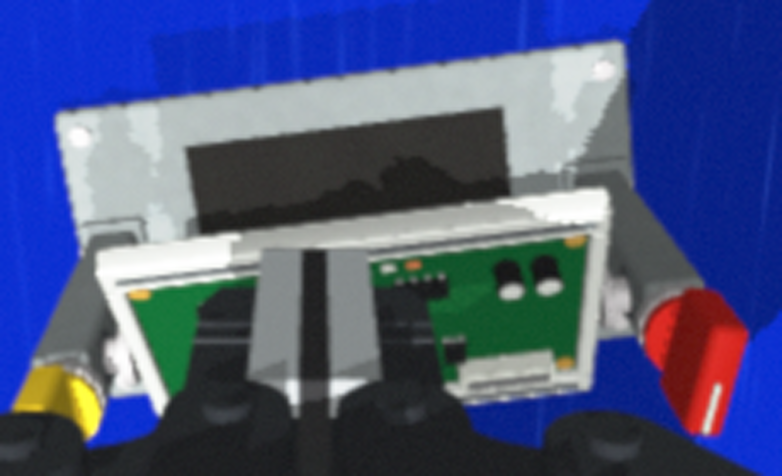

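```bash
python3 - <<'E'
from h import *
s=r.get_state()
for nm,w,t,sc in (("+y",(408.2,225.9),(304.3,215.3),(299.5,188.75)),("-y",(258.5,244.1),(370.8,221.3),(328.2,243.8))):
    P=tri(ray("wrist",w,s),ray("top",t),ray("scene",sc));print(nm,P.round(4))
    for n,x in(("wrist",w),("top",t),("scene",sc)):print(n,(proj(n,P,s)[0]-x).round(1))
# knob bar top ends z=.165: wrist crop
f=lambda x,y:(230+x/3.4,170+y/3.4)
for q in [(688,292),(747,325),(722,430),(690,430)]: print(onz("wrist",f(*q),.165,s).round(4))
# top crop bar ends
g=lambda x,y:(280+x/6,165+y/6)
print(onz("top",[g(112,117),g(95,207),g(130,130)],.165).round(4))
# baseplate corners
print("plate wrist",onz("wrist",[f(57,113),f(622,42)],.008,s).round(4))
print("plate top",onz("top",[g(75,355),g(583,405),g(605,120),g(107,73)],.008).round(4))
E
```

```text
+y [ 0.4953 -0.2482  0.1316]
wrist [-0.6  0.5]
top [-0.1 -0.4]
scene [-0.6  0.1]
-y [ 0.4763 -0.4056  0.1303]
wrist [-1.6  0.7]
top [-1.   0.2]
scene [0.2 0.2]
[[ 0.5169 -0.236   0.165 ]]
[[ 0.5313 -0.2214  0.165 ]]
[[ 0.563  -0.2336  0.165 ]]
[[ 0.5606 -0.2427  0.165 ]]
[[ 0.5638 -0.2376  0.165 ]
 [ 0.5284 -0.2305  0.165 ]
 [ 0.5585 -0.2445  0.165 ]]
plate wrist [[ 0.4577 -0.4373  0.008 ]
 [ 0.4862 -0.2096  0.008 ]]
plate top [[ 0.4827 -0.2111  0.008 ]
 [ 0.4553 -0.4409  0.008 ]
 [ 0.586  -0.4566  0.008 ]
 [ 0.6129 -0.2273  0.008 ]]
```

```bash
python3 - <<'E'
from h import *
plan([.485,-.328,.15],173.2)
E
```

```text
dp [-0.065   0.0084  0.181 ] dr [ 0.0008 -0.0003 -0.1356]
```

```bash
python3 -m jog '{"dp":[[-0.03,0.004,0.03],[-0.065,0.0084,0.07],[-0.065,0.0084,0.11],[-0.065,0.0084,0.14],[-0.065,0.0084,0.165],[-0.065,0.0084,0.181],[-0.065,0.0084,0.181],[-0.065,0.0084,0.181]],"dr":[[0,0,-0.07],[0,0,-0.1356],[0.0008,0,-0.1356],[0.0008,0,-0.1356],[0.0008,0,-0.1356],[0.0008,0,-0.1356],[0.0008,0,-0.1356],[0.0008,0,-0.1356]],"gripper":[1,1,1,1,1,1,1,1]}'
python3 - <<'E'
from h import *
s,a=cap("scene");crop(a,250,90,150,190,3,"s2");s,w=cap("wrist","w2");plan([.485,-.328,.105],173.2)
E
```

```text
time: 3.2
ee_pos: [0.4851, -0.328, 0.1504]
eef_rot: [[-0.993, 0.119, -0.0], [0.119, 0.993, 0.0], [0.0, -0.0, -1.0]]
force: [-0.4, -0.1, 1.1]
gripper_width: -0.0006
dp [0.0007 0.0005 0.0463] dr [-0.0011  0.0012 -0.0006]
```

View pics/s2.png

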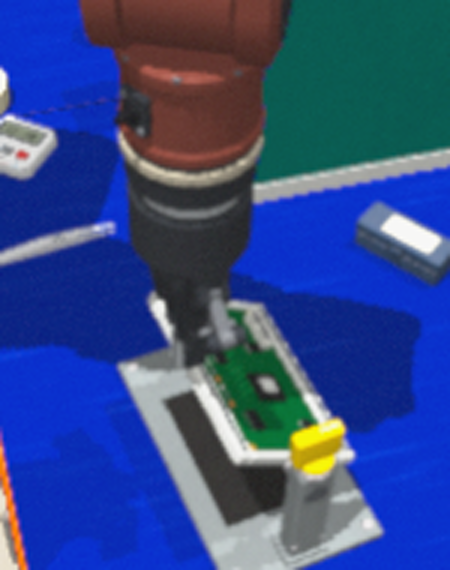

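View pics/w2.png

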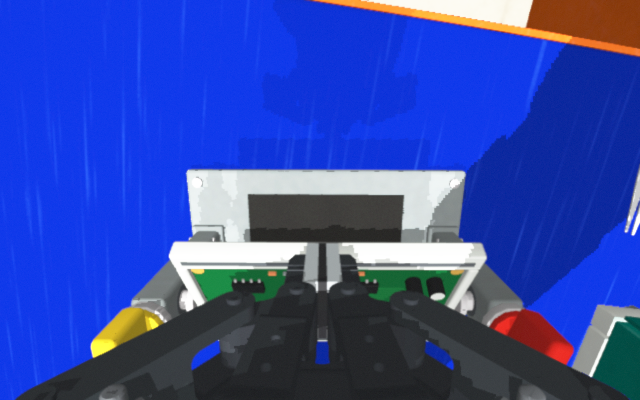

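```bash
python3 -m jog '{"dp":[[0.0007,0.0005,0.006],[0.0007,0.0005,0.012],[0.0007,0.0005,0.018],[0.0007,0.0005,0.024],[0.0007,0.0005,0.03],[0.0007,0.0005,0.03]],"dr":[[0,0,0],[0,0,0],[0,0,0],[0,0,0],[0,0,0],[0,0,0]],"gripper":[1,1,1,1,1,1]}'
python3 - <<'E'
from h import *
s,w=cap("wrist","w3");plan([.485,-.328,.105],173.2);print(s["force"],s["ee_pos"])
E
```

```text
time: 3.9
ee_pos: [0.4843, -0.3277, 0.1204]
eef_rot: [[-0.993, 0.119, -0.0], [0.119, 0.993, -0.001], [0.0, -0.001, -1.0]]
force: [-0.4, 0.4, 0.2]
gripper_width: 0.0
dp [-0.0002 -0.0002  0.0158] dr [-0.0006  0.0007 -0.0007]
[-0.4051407   0.40117327  0.16392847] [ 0.48433025 -0.32770172  0.12036387]
```

View pics/w3.png

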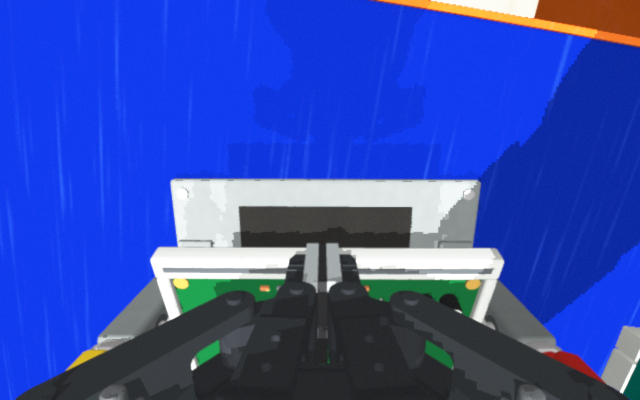

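```bash
python3 -m jog '{"dp":[[0,0,0.004],[0,0,0.008],[0,0,0.012],[0,0,0.0145],[0,0,0.0155],[0,0,0.0155]],"dr":[[0,0,0],[0,0,0],[0,0,0],[0,0,0],[0,0,0],[0,0,0]],"gripper":[1,1,1,1,1,1]}'
python3 - <<'E'
from h import *
s,w=cap("wrist","w4");plan([.485,-.328,.105],173.2);print(s["force"],s["ee_pos"])
E
```

```text
time: 4.55
ee_pos: [0.485, -0.3277, 0.1051]
eef_rot: [[-0.993, 0.119, 0.001], [0.119, 0.993, -0.0], [-0.001, -0.0, -1.0]]
force: [-0.5, -0.8, -0.9]
gripper_width: 0.0
dp [ 0.0001 -0.0003  0.0002] dr [-0.0003  0.0013 -0.0006]
[-0.48498412 -0.81753637 -0.94257264] [ 0.48498735 -0.32767542  0.10507563]
```

View pics/w4.png

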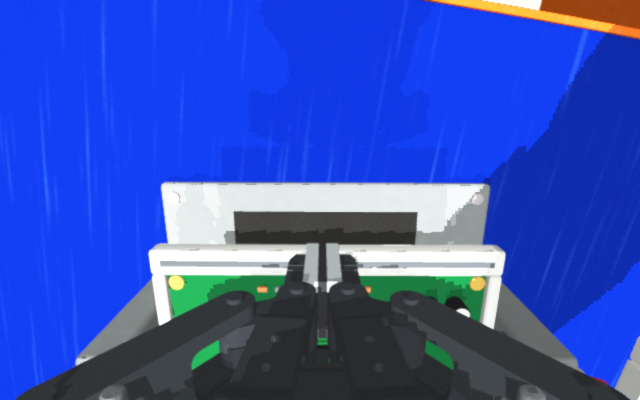

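```bash
python3 -m jog '{"dp":[[0,0,-0.01],[0,0,-0.04],[0,0,-0.08],[-0.02,0,-0.12],[-0.02,0,-0.14],[-0.02,0,-0.14]],"dr":[[0,0,0],[0,0,0],[0,0,0],[0,0,0],[0,0,0],[0,0,0]],"gripper":[1,1,1,1,0.6,0.6]}'
python3 - <<'E'
from h import *
s,w=cap("wrist");crop(w,200,160,240,150,3.3,"w5");print(s["ee_pos"],s["eef_rot"])
s,t=cap("top");crop(t,280,165,120,80,6,"t5")
s,a=cap("scene");crop(a,280,150,110,145,4,"s5")
E
```

```text
time: 5.2
ee_pos: [0.5068, -0.3311, 0.2494]
eef_rot: [[-0.993, 0.118, 0.007], [0.118, 0.993, -0.005], [-0.007, -0.004, -1.0]]
force: [0.2, -0.7, -0.4]
gripper_width: 0.0283
[ 0.50676484 -0.33112684  0.24940107] [[-0.9929376   0.11845315  0.00661693]
 [ 0.11842467  0.99295264 -0.00454373]
 [-0.00710852 -0.00372803 -0.99996778]]
```

View pics/w5.png

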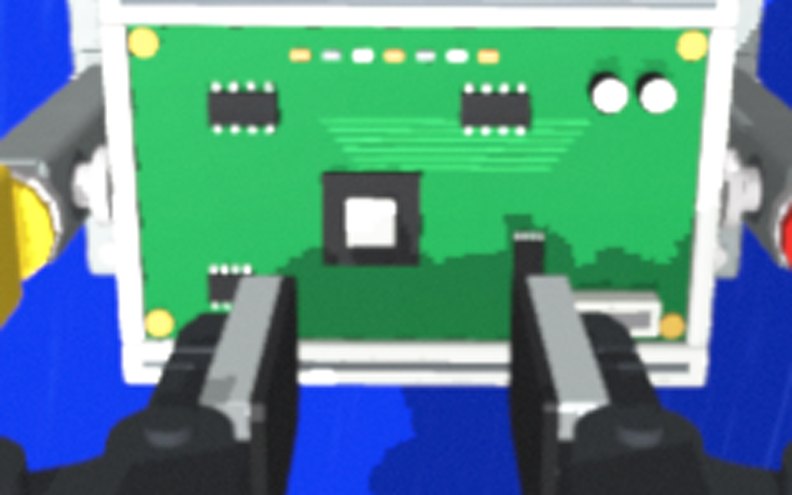

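View pics/s5.png

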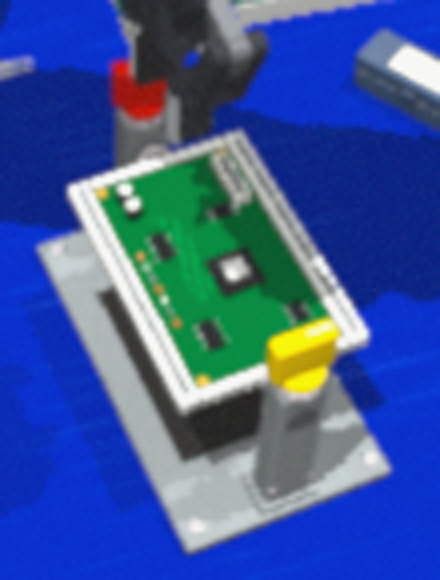

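View pics/t5.png

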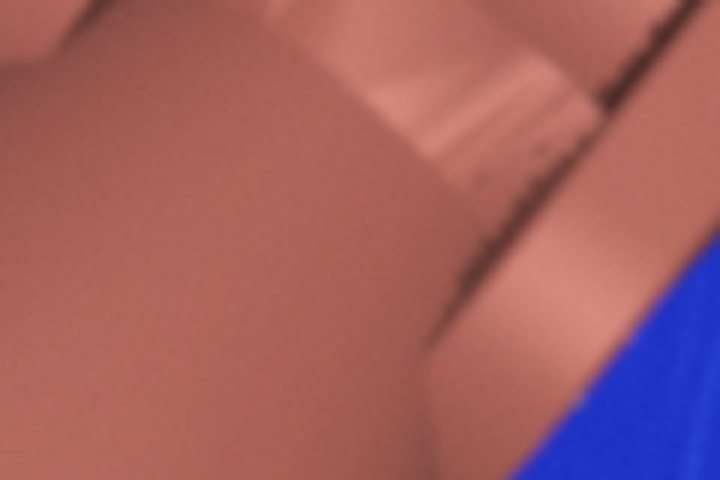

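```bash
python3 - <<'E'
from h import *
s,w=cap("wrist","w6");sc,a=cap("scene")
print(s["ee_pos"],s["joint_vel"].round(2))
m=mask(w,(14,90,140),(30,255,255))
k,l,st,ce=cv2.connectedComponentsWithStats(m)
D=[]
for i in range(1,k):
    if 25<st[i,4]<150 and st[i,2]<14: print(ce[i].round(1),st[i,4]);D.append(ce[i])
P=onz("wrist",D,.102,s);print(P.round(4))
# fit tilt: given four dots forming a rectangle of unknown size on plane
from itertools import combinations
P=[p for p in P]
for i,j in combinations(range(len(P)),2):print(i,j,np.linalg.norm(P[i]-P[j]).round(4))
g=lambda x,y:(280+x/4,150+y/4)
for q in [(102,193),(203,380)]:print("scene dot",g(*q),onz("scene",g(*q),.102).round(4))
for i in (65,190),(185,408),(368,340),(240,132): print("corner",onz("scene",g(*i),.105).round(4))
E
```

```text
[ 0.5045066  -0.32973264  0.24467273] [-0.11  0.68 -0.93 -0.06 -0.1  -0.01]
[239.8 177.6] 61
[408.4 178.3] 59
[243.3 263. ] 30
[402.8 263.9] 41
[[ 0.4879 -0.3965  0.102 ]
 [ 0.505  -0.2577  0.102 ]
 [ 0.5647 -0.4076  0.102 ]
 [ 0.5823 -0.2668  0.102 ]]
0 1 0.1399
0 2 0.0776
0 3 0.1605
1 2 0.1613
1 3 0.0778
2 3 0.142
scene dot (305.5, 198.25) [[ 0.5063 -0.2585  0.102 ]]
scene dot (330.75, 245.0) [[ 0.4895 -0.3956  0.102 ]]
corner [[ 0.4878 -0.248   0.105 ]]
corner [[ 0.4713 -0.4068  0.105 ]]
corner [[ 0.5785 -0.4206  0.105 ]]
corner [[ 0.5996 -0.2612  0.105 ]]
```

```bash
python3 -m jog '{"dp":[[-0.04,0,-0.02],[-0.08,0,-0.03],[-0.08,0,-0.03],[-0.08,0,-0.03],[-0.08,0,-0.03],[-0.08,0,-0.03],[-0.08,0,-0.03]],"dr":[[0,0,0],[0,0,0],[0,0,0],[0,0,0],[0,0,0],[0,0,0],[0,0,0]],"gripper":[0,0,0,0,0,0,0]}'
python3 - <<'E'
from h import *
s,w=cap("wrist","w7");_,a=cap("scene");_,t=cap("top","t7")
crop(a,280,150,110,145,4,"s7")
print(s["ee_pos"],s["joint_vel"].round(2))
for n,im in (("wrist",w),("scene",a)):
    m=mask(im,(12,80,110),(32,255,255))
    k,l,st,ce=cv2.connectedComponentsWithStats(m)
    for i in range(1,k):
        if 2<st[i,4]<200 and st[i,2]<16: print(n,ce[i].round(1),st[i,4],onz(n,ce[i],.102,s)[0].round(4))
E
```

```text
time: 6.15
ee_pos: [0.5828, -0.3391, 0.2742]
eef_rot: [[-0.993, 0.12, -0.001], [0.12, 0.993, 0.001], [0.001, 0.001, -1.0]]
force: [-0.4, 0.2, -0.2]
gripper_width: 0.0855
[ 0.58275252 -0.3390773   0.27421574] [ 0.08  0.11  0.46  0.06 -0.01  0.01]
wrist [241.7  80.1] 64 [ 0.4879 -0.3966  0.102 ]
wrist [405.6  80.9] 62 [ 0.5052 -0.258   0.102 ]
wrist [288.6  83.9] 17 [ 0.4959 -0.3573  0.102 ]
wrist [316.6  83.9] 17 [ 0.4988 -0.3336  0.102 ]
wrist [344.8  84. ] 16 [ 0.5017 -0.3098  0.102 ]
wrist [246.4 170.4] 52 [ 0.5654 -0.4063  0.102 ]
wrist [400.4 170.8] 52 [ 0.5825 -0.2672  0.102 ]
wrist [265.8 280.6] 30 [ 0.6775 -0.4069  0.102 ]
scene [25. 61.] 3 [-0.0423  0.7753  0.102 ]
scene [223.8 148.5] 11 [ 0.4051 -0.008   0.102 ]
scene [207.5 152.5] 4 [ 0.363  -0.0007  0.102 ]
scene [212.2 150.8] 5 [ 0.3758 -0.0009  0.102 ]
scene [217.  150.7] 3 [ 0.3867 -0.0068  0.102 ]
scene [220.4 156.5] 18 [ 0.3866 -0.0313  0.102 ]
scene [193.1 157.6] 19 [3.245e-01 2.000e-04 1.020e-01]
scene [210.3 153.3] 3 [ 0.3683 -0.0073  0.102 ]
scene [200.7 156.3] 3 [ 0.3429 -0.0051  0.102 ]
scene [214.8 158. ] 8 [ 0
[... 8351 characters left out ...]
 3 [ 0.2593 -0.2822  0.102 ]
scene [227. 251.] 8 [ 0.2942 -0.2994  0.102 ]
scene [199.2 253.6] 5 [ 0.2413 -0.2763  0.102 ]
scene [205.2 255.4] 12 [ 0.2508 -0.2868  0.102 ]
scene [214.5 254.2] 6 [ 0.2686 -0.2935  0.102 ]
scene [218. 253.] 3 [ 0.276  -0.2945  0.102 ]
scene [165.8 255. ] 10 [ 0.179  -0.2448  0.102 ]
scene [191.2 257.5] 17 [ 0.2235 -0.277   0.102 ]
scene [210.8 255.4] 5 [ 0.2608 -0.2925  0.102 ]
scene [159.3 257.7] 3 [ 0.1652 -0.2443  0.102 ]
scene [200.5 257.3] 6 [ 0.2405 -0.2862  0.102 ]
scene [171.7 258.3] 3 [ 0.1873 -0.2586  0.102 ]
scene [184.1 260.1] 11 [ 0.2086 -0.2755  0.102 ]
scene [170.6 263.1] 7 [ 0.1818 -0.2685  0.102 ]
scene [163.3 265.3] 3 [ 0.1671 -0.2661  0.102 ]
```

View pics/w7.png

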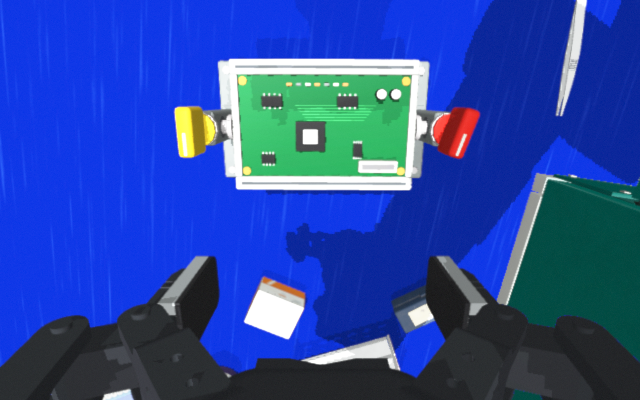

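View pics/s7.png

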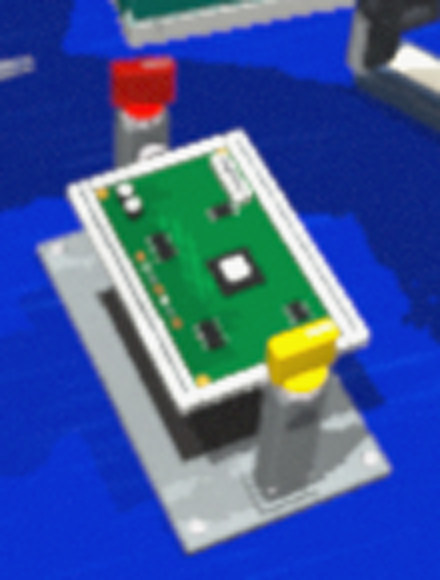

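```bash
python3 - <<'E'
import cv2
im=cv2.imread("pics/w7.png")
cv2.imwrite("pics/w7c.png",cv2.resize(im[45:200,165:485],None,fx=2.5,fy=2.5,interpolation=cv2.INTER_CUBIC))
E
```

```text
(no output)
```

View pics/w7c.png

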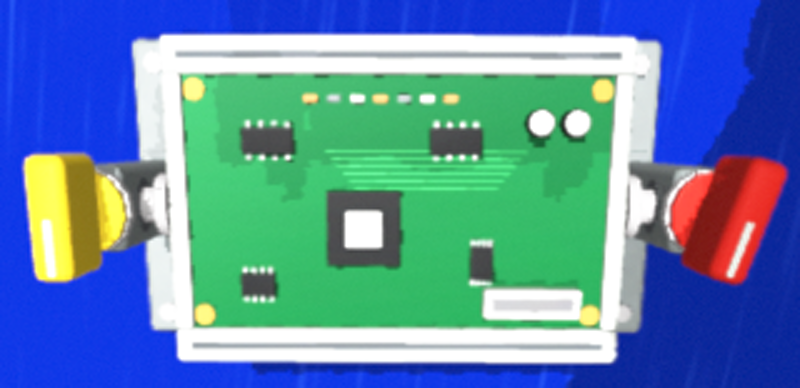

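```bash
python3 - <<'E'
from h import *
s=r.get_state()
f=lambda q:[(165+x/2.5,45+y/2.5) for x,y in q]
P=onz("wrist",f([(161,38),(635,38),(178,359),(616,359)]),.105,s)
print(P.round(4),np.linalg.norm(P[0]-P[1]),np.linalg.norm(P[2]-P[3]),P.mean(0))
M=onz("wrist",f([(733,275),(751,224)]),.165,s);d=M[0]-M[1];print(M.round(4),np.degrees(np.arctan2(d[1],d[0])))
M=onz("wrist",f([(785,168),(745,282)]),.165,s);d=M[1]-M[0];print("edge",M.round(4),np.degrees(np.arctan2(d[1],d[0])))
M=onz("wrist",f([(41,275),(44,222)]),.165,s);d=M[0]-M[1];print("yel",M.round(4),np.degrees(np.arctan2(d[1],d[0])))
E
```

```text
[[ 0.4719 -0.4036  0.105 ]
 [ 0.4907 -0.2468  0.105 ]
 [ 0.5811 -0.418   0.105 ]
 [ 0.6002 -0.2589  0.105 ]] 0.1579581864088362 0.1602691559544528 [ 0.53595317 -0.33182935  0.105     ]
[[ 0.5627 -0.2378  0.165 ]
 [ 0.5486 -0.2325  0.165 ]] -20.956915722769914
edge [[ 0.5342 -0.2227  0.165 ]
 [ 0.5651 -0.2344  0.165 ]] -20.65308221705803
yel [[ 0.5389 -0.4361  0.165 ]
 [ 0.5242 -0.4318  0.165 ]] -16.083349690080137
```

```bash
python3 - <<'E'
from h import *
s2=r.get_state()
R=s2["eef_rot"]
# w6 pose approx: recorded position, orientation taken level (yaw same)
c,q=np.cos(np.radians(173.2)),np.sin(np.radians(173.2))
s1={"ee_pos":np.array([0.5045066,-0.32973264,0.24467273]),"eef_rot":np.array([[c,q,0],[q,-c,0],[0,0,-1]])}
A=[(239.8,177.6),(408.4,178.3),(243.3,263.),(402.8,263.9)]
B=[(241.7,80.1),(405.6,80.9),(246.4,170.4),(400.4,170.8)]
for a,b in zip(A,B): print(tri(ray("wrist",a,s1),ray("wrist",b,s2)).round(4))
plan([.45,-.326,.27],173.2)
E
```

```text
[ 0.4883 -0.3973  0.0995]
[ 0.5057 -0.2572  0.0987]
[ 0.5666 -0.4082  0.0977]
[ 0.5838 -0.2664  0.0987]
dp [ 0.1339 -0.0028  0.0044] dr [ 0.0008 -0.0002 -0.001 ]
```

```bash
python3 -m jog '{"dp":[[0.04,0,0],[0.08,0,0],[0.1,0,0],[0.1,0,0],[0.1,0,0],[0.1,0,0],[0.1,0,0],[0.1,0,0]],"dr":[[0,0,0],[0,0,0],[0,0,0],[0,0,0],[0,0,0],[0,0,0],[0,0,0],[0,0,0]],"gripper":[0,0,0,0,0,0,0,0]}'
python3 - <<'E'
from h import *
s,w=cap("wrist","w8")
np.save("s8.npy",np.r_[s["ee_pos"],s["eef_rot"].ravel()])
m=mask(w,(12,80,110),(32,255,255))
k,l,st,ce=cv2.connectedComponentsWithStats(m)
A=[ce[i] for i in range(1,k) if 25<st[i,4]<110 and st[i,2]<14]
print(np.round(A,1))
B=[(241.7,80.1),(405.6,80.9),(246.4,170.4),(400.4,170.8)]
c,q=np.cos(np.radians(173.1)),np.sin(np.radians(173.1))
s2={"ee_pos":np.array([ 0.58275252,-0.3390773,0.27421574]),"eef_rot":np.array([[-.993,.12,-.001],[.12,.993,.001],[.001,.001,-1]])}
P=onz("wrist",A,.1,s)
for b,p2 in zip(B,onz("wrist",B,.1,s2)):
    i=np.argmin(np.linalg.norm(P-p2,axis=1));print(A[i].round(1),tri(ray("wrist",A[i],s),ray("wrist",b,s2)).round(4))
E
```

```text
time: 7.1
ee_pos: [0.4845, -0.3272, 0.274]
eef_rot: [[-0.993, 0.119, -0.0], [0.119, 0.993, 0.001], [0.001, 0.001, -1.0]]
force: [0.2, 0.2, -0.0]
gripper_width: 0.0855
[[247.9 192.5]
 [399.2 193. ]
 [252.1 269.2]
 [394.1 269.6]
 [268.6 345.4]]
[247.9 192.5] [ 0.4878 -0.3966  0.1023]
[399.2 193. ] [ 0.5051 -0.2576  0.1011]
[252.1 269.2] [ 0.5654 -0.4063  0.102 ]
[394.1 269.6] [ 0.5825 -0.2672  0.1018]
```

View pics/w8.png

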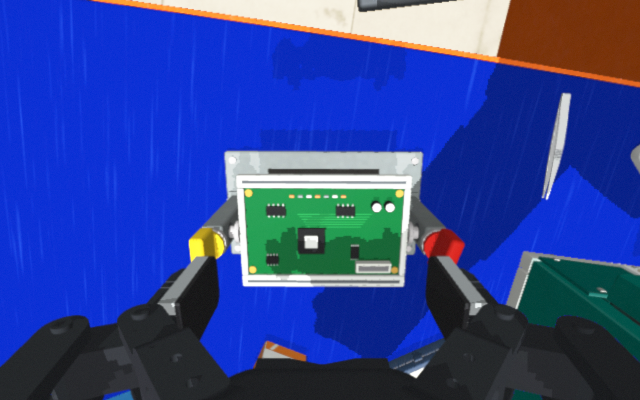

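```bash
python3 - <<'E'
from h import *
plan([.5473,-.2334,.22],159.2);print(r.get_state()["qpos"].round(1))
E
```

```text
dp [-0.0513  0.1005  0.0541] dr [ 0.001  -0.0007  0.2438]
[-41.2  22.3   5.9  73.6   0.  -34.4]
```

```bash
python3 -m jog '{"dp":[[-0.02,0.04,0],[-0.04,0.08,0.02],[-0.0513,0.1005,0.04],[-0.0513,0.1005,0.054],[-0.0513,0.1005,0.054],[-0.0513,0.1005,0.054],[-0.0513,0.1005,0.054]],"dr":[[0,0,0.12],[0,0,0.2438],[0,0,0.2438],[0,0,0.2438],[0,0,0.2438],[0,0,0.2438],[0,0,0.2438]],"gripper":[0.3,0.3,0.3,0.3,0.3,0.3,0.3]}'
python3 - <<'E'
from h import *
s,w=cap("wrist","w9");plan([.5473,-.2334,.138],159.2)
print(proj("wrist",[[.5473,-.2334,.165],[.5473+.018*.935,-.2334-.018*.355,.165],[.5473-.018*.935,-.2334+.018*.355,.165]],s))
E
```

```text
time: 7.85
ee_pos: [0.5475, -0.2342, 0.2211]
eef_rot: [[-0.935, 0.356, 0.001], [0.356, 0.935, 0.0], [-0.001, 0.001, -1.0]]
force: [-0.5, 0.2, 0.1]
gripper_width: 0.0597
dp [0.0006 0.0007 0.0831] dr [ 0.0006  0.0008 -0.0009]
[[323.43400778 221.22957706]
 [323.41584012 249.08534618]
 [323.4525594  192.01745603]]
```

View pics/w9.png

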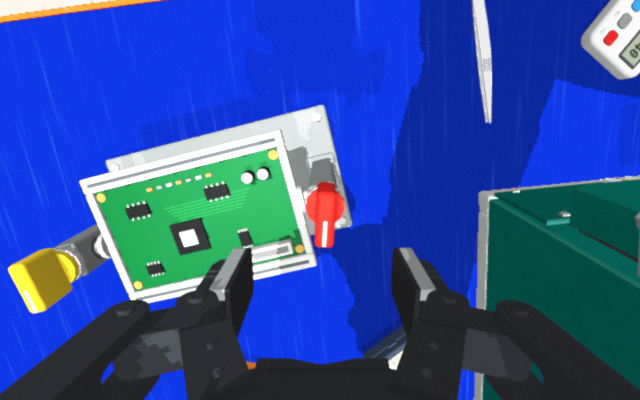

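```bash
python3 -m jog '{"dp":[[0.0006,0.001,0.025],[0.0006,0.001,0.05],[0.0006,0.001,0.07],[0.0006,0.001,0.083],[0.0006,0.001,0.083],[0.0006,0.001,0.083]],"dr":[[0,0,0],[0,0,0],[0,0,0],[0,0,0],[0,0,0],[0,0,0]],"gripper":[0.3,0.3,0.3,0.3,0.3,0.3]}'
python3 -m jog '{"dp":[[0,0,0],[0,0,0],[0,0,0],[0,0,0],[0,0,0],[0,0,0]],"dr":[[0,0,0],[0,0,0],[0,0,0],[0,0,0],[0,0,0],[0,0,0]],"gripper":[1,1,1,1,1,1]}'
python3 - <<'E'
from h import *
s,w=cap("wrist","w10");print(s["force"],s["moment"],s["qpos"].round(1))
E
```

```text
time: 8.5
ee_pos: [0.5478, -0.2335, 0.1389]
eef_rot: [[-0.934, 0.356, 0.002], [0.356, 0.934, -0.0], [-0.002, 0.001, -1.0]]
force: [-0.1, 0.1, 0.0]
gripper_width: 0.0598
time: 9.1
ee_pos: [0.5483, -0.2327, 0.1398]
eef_rot: [[-0.935, 0.356, 0.003], [0.356, 0.935, 0.001], [-0.003, 0.002, -1.0]]
force: [0.9, 5.1, 5.7]
gripper_width: 0.0109
[0.94640928 5.08668058 5.69971067] [ 0.93986581 -0.05281681 -0.0651644 ] [-30.1  27.7  -6.3  55.9   0.1  -9.3]
```

View pics/w10.png

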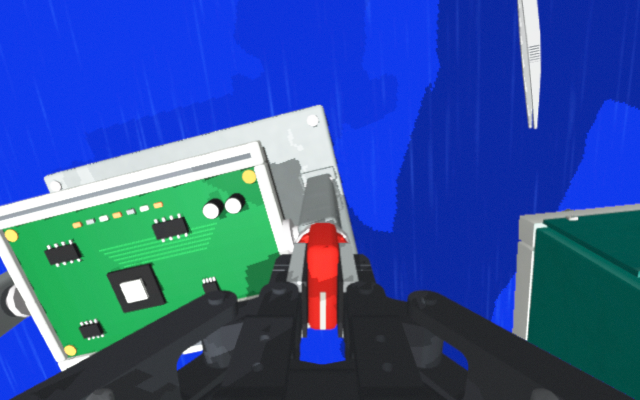

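```bash
python3 -m jog '{"dp":[[0,0,0],[0,0,0],[0,0,0],[0,0,0],[0,0,0],[0,0,0],[0,0,0],[0,0,0]],"dr":[[0,0,0.1],[0,0,0.2],[0,0,0.3],[0,0,0.4],[0,0,0.5],[0,0,0.6],[0,0,0.7],[0,0,0.7]],"gripper":[1,1,1,1,1,1,1,1]}'
python3 - <<'E'
from h import *
s,w=cap("wrist","w11");R=s["eef_rot"];print(s["force"],s["moment"],np.degrees(np.arctan2(R[1,0],R[0,0])))
E
```

```text
time: 9.95
ee_pos: [0.5483, -0.2327, 0.1399]
eef_rot: [[-0.485, 0.875, 0.003], [0.875, 0.485, 0.001], [-0.001, 0.003, -1.0]]
force: [0.8, 1.1, -0.7]
gripper_width: 0.0106
[ 0.82868919  1.13450578 -0.66729836] [-0.05730923  0.16342031 -0.03905722] 118.98494476143597
```

View pics/w11.png

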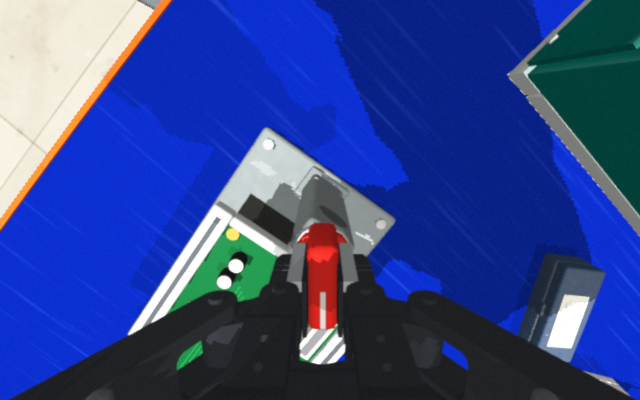

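```bash
python3 -m jog '{"dp":[[0,0,0],[0,0,0],[0,0,0],[0,0,0],[0,0,0],[0,0,0],[0,0,0]],"dr":[[0,0,0.1],[0,0,0.2],[0,0,0.3],[0,0,0.4],[0,0,0.5],[0,0,0.6],[0,0,0.6]],"gripper":[1,1,1,1,1,1,1]}'
python3 - <<'E'
from h import *
s=r.get_state();R=s["eef_rot"];print(s["force"],s["moment"],np.degrees(np.arctan2(R[1,0],R[0,0])))
E
python3 -m jog '{"dp":[[0,0,0],[0,0,0],[0,0,0]],"dr":[[0,0,0.04],[0,0,0.06],[0,0,0.06]],"gripper":[1,1,1]}'
python3 - <<'E'
from h import *
s=r.get_state();R=s["eef_rot"];print(s["force"],s["moment"],np.degrees(np.arctan2(R[1,0],R[0,0])))
E
```

```text
time: 10.7
ee_pos: [0.5483, -0.2326, 0.1399]
eef_rot: [[0.089, 0.996, 0.003], [0.996, -0.089, 0.001], [0.001, 0.003, -1.0]]
force: [-0.3, 0.1, -0.2]
gripper_width: 0.0112
[-0.25943961  0.07496037 -0.17849439] [-0.04707297  0.11862628 -0.09855424] 84.87652658102982
time: 11.0
ee_pos: [0.5482, -0.2326, 0.1399]
eef_rot: [[0.146, 0.989, 0.003], [0.989, -0.146, 0.001], [0.001, 0.003, -1.0]]
force: [0.2, -0.6, -1.8]
gripper_width: 0.0108
[ 0.19383423 -0.56391533 -1.79588619] [-0.05780617  0.14049541  0.5584954 ] 81.61864758998162
```

```bash
python3 -m jog '{"dp":[[0,0,0],[0,0,0]],"dr":[[0,0,0.04],[0,0,0.04]],"gripper":[1,1]}'
python3 - <<'E'
from h import *
s=r.get_state();R=s["eef_rot"];print(s["force"],s["moment"],np.degrees(np.arctan2(R[1,0],R[0,0])))
E
```

```text
time: 11.2
ee_pos: [0.5483, -0.2326, 0.1399]
eef_rot: [[0.182, 0.983, 0.003], [0.983, -0.182, 0.001], [0.001, 0.003, -1.0]]
force: [-0.8, -0.8, -0.7]
gripper_width: 0.0103
[-0.78058392 -0.81767636 -0.66080426] [-0.1334502   0.08046503  1.21537334] 79.49815496501844
```

```bash
python3 -m jog '{"dp":[[0,0,0],[0,0,0],[0,0,0],[0,0,0],[0,0,0],[0,0,0]],"dr":[[0,0,-0.03],[0,0,-0.05],[0,0,-0.05],[0,0,-0.05],[0,0,-0.05],[0,0,-0.05]],"gripper":[1,1,0.3,0.3,0.3,0.3]}'
python3 -m jog '{"dp":[[0,0,-0.02],[0,0,-0.05],[0,0,-0.09],[0,0,-0.12],[0,0,-0.12],[0,0,-0.12],[0,0,-0.12]],"dr":[[0,0,0],[0,0,0],[0,0,0],[0,0,0],[0,0,0],[0,0,0],[0,0,0]],"gripper":[0.3,0.3,0.3,0.3,0.3,0.3,0.3]}'
python3 - <<'E'
from h import *
s,w=cap("wrist","w12");_,a=cap("scene");crop(a,280,150,110,145,4,"s12");print(s["force"])
R=s["eef_rot"];print(np.degrees(np.arctan2(R[1,0],R[0,0])))
crop(w,240,130,240,170,3.3,"w12c")
E
```

```text
time: 11.8
ee_pos: [0.5483, -0.2326, 0.14]
eef_rot: [[0.133, 0.991, 0.003], [0.991, -0.133, 0.001], [0.001, 0.003, -1.0]]
force: [0.4, -0.6, 0.5]
gripper_width: 0.06
time: 12.5
ee_pos: [0.5475, -0.2324, 0.2589]
eef_rot: [[0.133, 0.991, 0.002], [0.991, -0.133, 0.001], [0.002, 0.002, -1.0]]
force: [-0.5, 0.4, -0.6]
gripper_width: 0.06
[-0.51536308  0.36319791 -0.62807277]
82.34526039187772
```

View pics/w12.png

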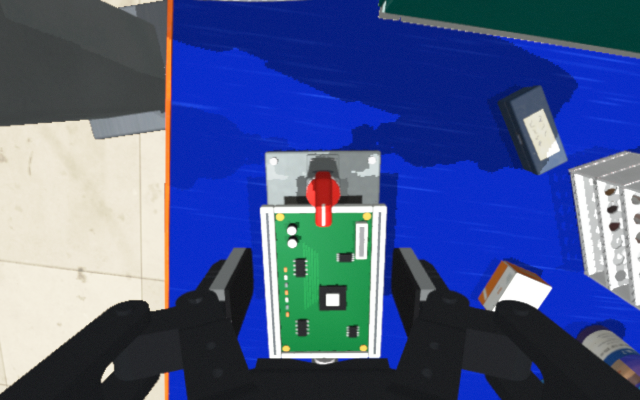

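View pics/s12.png

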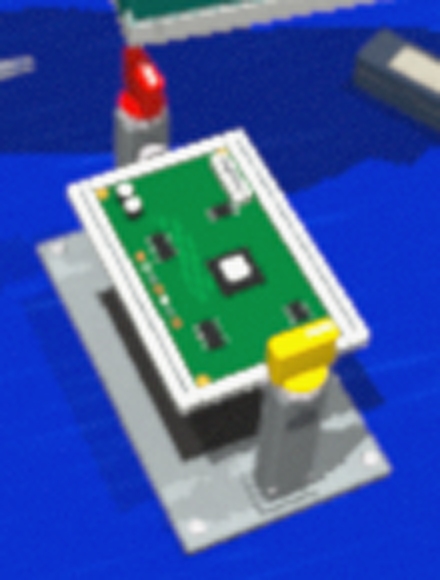

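View pics/w12c.png

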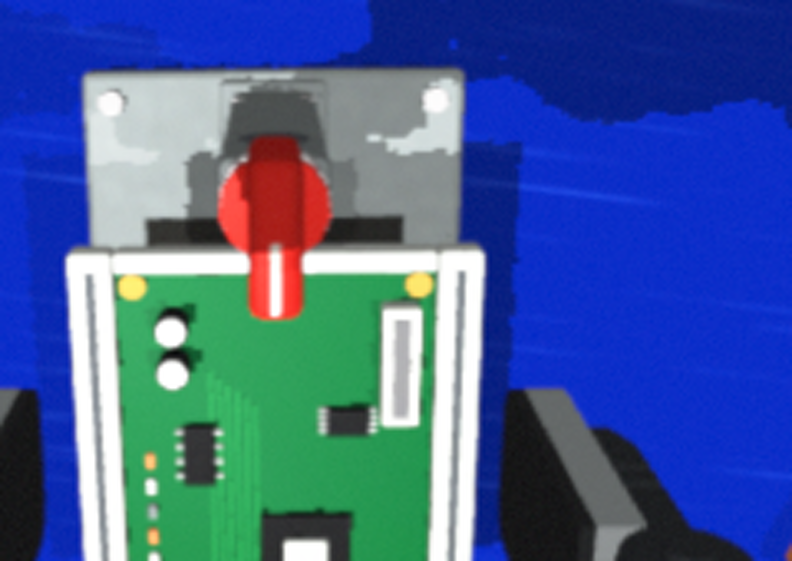

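```bash
python3 - <<'E'
from h import *
order.sign_off();print(r.get_state()["time"])
E
```

```text
the job is handed in; nothing more can be done
the job is handed in; nothing more can be done
```

I pressed the raised rail down until the board lay level, then turned the red knob clockwise to its stop. I handed the job in at about 12.6 s with the gripper clear of everything.

- **Board:** My best check triangulated the four corner dots from two wrist views. The robot-side pair came out at 101.7 mm and the far pair at 101.9 mm, so the board is level within measurement error. Two rougher checks disagreed slightly. A single-view comparison of rail lengths suggested about 2° with the robot side low. A two-view estimate, one of whose views was taken while the arm was still settling, suggested about 0.7° the other way. I trusted the dot check and did not correct further. I measured the heights before locking; the final pictures show no visible change since.
- **Red knob:** I turned it about 77°, which matches the 76° I had estimated was left to its stop. The reaction moment then rose to about 1.2 Nm, against about 0.05 Nm for free turning. In the last picture the bar lies along the board's axis.
- **Yellow knob:** I did not touch it, and it looks the same in the scene view before and after.

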